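# Take the sanding kit pile apart into its fitted trays

### The job

The sanding kit has been left in one pile. Take it apart from the top down, one thing at a time, and set each thing gently, lying flat and right way up, inside the rim of the wooden tray made to fit it: blade case in the smallest tray, wax tin in the round one, cork block in the middle-sized one, sanding block in the longest. Never tip anything over, and leave the screwdriver and the carton where they are.

Things in the scene. Friction and masses are not known exactly. Their poses are not given: they have to be found in the camera images.
- blade_case: small flat blade case, a box 38 x 62 x 12 mm (x, y, z), topmost in the pile at the start. Origin: centre of its underside; z up through its top; long side along y.
- wax_tin: round tin with a brown lid, 68 mm across the lid (65 mm below it) and 29 mm high (lid from 18 to 29 mm), under the blade case and on the cork block at the start. Origin: centre of its underside; z up through its top.
- cork_block: plain light-brown cork block, 62 x 105 x 34 mm (x, y, z), under the tin and on the sanding block at the start. Origin: centre of its underside; z up through its top; long side along y.
- sanding_block: long dark rubber sanding block, 60 x 157 x 27 mm (x, y, z), at the bottom of the pile, on a 20 mm thick grey bench board that carries all the work. Origin: centre of its underside; z up through its top; long side along y.
- blade_tray: smallest rectangular wooden holder tray, recess 52 x 76 mm (x, y), outside 68 x 92 mm: the place of the blade case; beside the round tray on one board, centres 102 mm apart. Screwed down, lies flat. Origin: centre of its underside; floor 4 mm and rim top 9 mm above it; rim 8 mm thick. The two long sides have a 40 mm wide finger notch at their middle, down to the floor. Long side along y.
- tin_tray: round wooden holder tray, recess 82 mm across, outside 98 mm: the place of the wax tin. Screwed down, lies flat. Origin: centre of its underside; floor 4 mm and rim top 9 mm above it; rim 8 mm thick.
- cork_tray: middle-sized rectangular wooden holder tray, recess 76 x 119 mm (x, y), outside 92 x 135 mm: the place of the cork block. Screwed down, lies flat. Origin: centre of its underside; floor 4 mm and rim top 9 mm above it; rim 8 mm thick. The two long sides have a 40 mm wide finger notch at their middle, down to the floor. Long side along y.
- sanding_tray: longest rectangular wooden holder tray, recess 74 x 171 mm (x, y), outside 90 x 187 mm: the place of the sanding block. Screwed down, lies flat. Origin: centre of its underside; floor 4 mm and rim top 9 mm above it; rim 8 mm thick. The two long sides have a 40 mm wide finger notch at their middle, down to the floor. Long side along y.
- screwdriver: yellow-handled screwdriver, 211 mm long, lying at the back of the work; a bystander, not to be moved. Rows of tool bins stand and overhang just behind it (from about x = 0.65): carry things in straight lines over the trays, not in wide arcs.
- carton: upright yellow cardboard carton, 67 x 125 x 79 mm, standing to the right of the work; a bystander, not to be moved.

How it is judged:
On the way, in this order (a step that is already met when the one before it is completed fails the run):
1. the blade case lies in its tray (horizontal distance between blade_case and blade_tray below 0.013 m and z of blade_case in the frame of blade_tray between 0.001 and 0.007 m and angle between blade_case's own z axis and vertical below 0.06 rad and angle between the y axis of blade_case and the y axis of blade_tray, either way round below 0.3 rad and linear speed of blade_case below 0.03 m/s and angular speed of blade_case below 0.3 rad/s), for 0.2 s.
2. the wax tin lies in its tray (horizontal distance between wax_tin and tin_tray below 0.013 m and z of wax_tin in the frame of tin_tray between 0.001 and 0.007 m and angle between wax_tin's own z axis and vertical below 0.06 rad and linear speed of wax_tin below 0.03 m/s and angular speed of wax_tin below 0.3 rad/s), for 0.2 s.
3. the cork block lies in its tray (horizontal distance between cork_block and cork_tray below 0.013 m and z of cork_block in the frame of cork_tray between 0.001 and 0.007 m and angle between cork_block's own z axis and vertical below 0.06 rad and angle between the y axis of cork_block and the y axis of cork_tray, either way round below 0.3 rad and linear speed of cork_block below 0.03 m/s and angular speed of cork_block below 0.3 rad/s), for 0.2 s.
4. the sanding block lies in its tray (horizontal distance between sanding_block and sanding_tray below 0.013 m and z of sanding_block in the frame of sanding_tray between 0.001 and 0.007 m and angle between sanding_block's own z axis and vertical below 0.06 rad and angle between the y axis of sanding_block and the y axis of sanding_tray, either way round below 0.3 rad and linear speed of sanding_block below 0.03 m/s and angular speed of sanding_block below 0.3 rad/s), for 0.2 s.
At the end, for the whole second after the job is handed in: Each thing rests on the floor of its own tray (within 3 mm), centre within 13 mm of the tray's, flat and upright within 0.06 rad, long side within 0.3 rad of the tray's (tin: any way round); screwdriver and carton within 30 mm of where they were (all of step 1 and all of step 2 and all of step 3 and all of step 4 and distance of each of screwdriver, carton from where it was at the start of the episode below 0.03 m); the robot touches nothing.
It fails at once if a thing was dropped into its tray from more than about 2 cm ((horizontal distance between blade_case and blade_tray below 0.03 m and z of blade_case in the frame of blade_tray below 0.01 m and linear speed of blade_case above 0.55 m/s) or (horizontal distance between wax_tin and tin_tray below 0.03 m and z of wax_tin in the frame of tin_tray below 0.01 m and linear speed of wax_tin above 0.55 m/s) or (horizontal distance between cork_block and cork_tray below 0.03 m and z of cork_block in the frame of cork_tray below 0.01 m and linear speed of cork_block above 0.55 m/s) or (horizontal distance between sanding_block and sanding_tray below 0.03 m and z of sanding_block in the frame of sanding_tray below 0.01 m and linear speed of sanding_block above 0.55 m/s)).
It fails at once if a thing of the kit was tipped over (angle between any of blade_case, wax_tin, cork_block, sanding_block's own z axis and vertical above 0.9 rad).
It fails at once if the screwdriver was moved (distance of screwdriver from where it was at the start of the episode above 0.03 m).
It fails at once if the carton was moved (distance of carton from where it was at the start of the episode above 0.03 m).
It also fails if it takes over 115 s, if anything falls off the work surface, if the arm or the gripper's body presses on something with over 40 N, if the wrist force passes 120 N, or if a joint passes its speed limit or range.

### The arm

A 6-joint arm with a two-finger parallel gripper is mounted at the origin on a cart in front of the work surface, level with it; the furniture and walls round the work are solid. World frame = base frame: x ahead of the robot, y to its left, z up, the work surface at z = 0. Lengths are in m, angles in rad, forces in N, time in s.
With the tool pointing down it reaches from about 0.25 to 0.775 m from the base axis. Payload 4 kg.
Tool frame: the origin (TCP) lies midway between the tips of the shut fingers; the grasp point (between the pads) lies 19 mm behind it (robot.hold_point_z is the distance from the TCP to the grasp point, in m); z points along the fingers, y is the line along which they close (so a half turn about z gives the same grasp; the last joint's range is limited). The gripper opens to 94 mm and grips with 3 to 60 N. Pads are 16 mm wide; open, the fingers measure 119 mm over their backs; the gripper's body (75 mm by 177 mm) begins 78 mm behind the grasp point.
Start: joints at [1.146, 0.087, 1.371, -0, 1.684, -0.103], TCP at [0.174, 0.522, 0.206] pointing down, gripper open.
Joint ranges: [-3.1, 3.1], [-0.76, 2.03], [0.27, 2.55], [-1.08, 4.22], [0.17, 2.65], [-2.57, 2.57]. Speed limits (rad/s): [2.79, 2.79, 3.14, 3.14, 3.14, 3.14].

### API

Orientations are given as [roll, pitch, yaw] about the fixed x, y, z axes, in that order (R = Rz(yaw) Ry(pitch) Rx(roll)).
In Python, from bench import readout, imaging, robot gives the robot as it stands.
- The arm moves only by the tool carry_out, never from a script. Its argument "motion" is text: rows parted by semicolons, each of 7 numbers parted by spaces: the shift along the tool's x, y, z each as a share of 200 mm, from -1 to 1, then the turn, a rotation vector about the tool's x, y, z each as a share of 120 degrees, from -1 to 1, then the opening, from 0 (shut) to 1 (fully open). A call has 1 to 12 rows; each row shifts and turns the commanded pose from where the row before left it, along the tool's axes as they then stand; what a row does not reach is not made up. A row lasts 1/8 s, in which the tool goes at most 62.5 mm and 10.7 degrees, less where a joint would pass 70% of its speed; a pose out of reach is approached as far as the arm can. A call with a number of a shift or a turn outside -1 to 1 is refused whole. A call with a gripper value outside its range is refused whole. The fingers move at their own pace and stop on an object; the grip force is fixed at half the most. Time passes only in rows, so rows that do not move let the fingers close. It gives the time, the measured TCP pose, the force, the opening and the grip force at its end, in the units of the state.
- readout.get_obs(): the state, without advancing time (a new reading comes with each control period).
- imaging.snapshot(name): name is "side" or "top"; returns a dict with "pixels" (384x512x3 uint8, red, green, blue), "fx", "fy", "cx", "cy" (pixels), "R" (3x3) and "t" (3): a world point X has camera coordinates R X + t. Camera axes: x right, y down, z forward; pixel columns grow to the right and rows downward; lengths in m; the calibration is good to about 2 mm. A picture is of the moment at which its call begins. There is no depth.
- robot.close_job(): hands the job in; it is judged then, once.
The state is a dict: "time": time; "joint_positions": joint angles; "qvel": joint speeds; "joint_torque": joint torques, N m; "tool_pos": TCP position; "ee_rot": TCP orientation; "wrist_force": force on the tool from outside, world axes, zero at the start; "wrist_torque": the same for the moment, N m; "width": finger opening in m; "finger_force": force on a finger pad.
Only numpy, scipy, OpenCV 4.12 (cv2) and the standard library are available. Lean on these libraries where they do the work, as an engineer would, in place of code of your own. Each camera call takes 0.05 s, during which the arm holds its last target. There are 200 camera calls.

## Working session

There is one attempt and no reset: what is moved stays moved. The work goes in short steps, Python scripts to look and compute and a tool call to move; the robot and the scene stay as the last step left them, time stands still between calls to the robot, and variables do not carry over. Pictures are saved under pics/ and viewed, at most 14 in all, crops included, and the job is handed in when it is done.

Besides the shell and the picture viewer there is one more tool, called after "Emit:" as name(argument=value, ...), one argument or row to a line, values as JSON. carry_out: Moves the arm, as the interface text tells. Its arguments: {"type":"object","properties":{"motion":{"type":"string"}},"required":["motion"]}

```bash
mkdir -p pics; ls; python3 - <<'E'
from bench import readout, imaging, robot
import cv2
for n in("side","top"):
    s=imaging.snapshot(n); cv2.imwrite(f"pics/{n}0.png",s["pixels"][:,:,::-1])
    print(n,s["fx"],s["fy"],s["cx"],s["cy"],s["R"],s["t"])
print(readout.get_obs())
E
```

```text
pics
side 490.23583589489857 490.23583589489857 252.3144422717924 186.86948455187215 [[-0.99979328 -0.01565599  0.01297227]
 [-0.01925712  0.52445796 -0.85121855]
 [ 0.00652326 -0.85129239 -0.52465103]] [0.55312475 0.24696963 1.05263384]
top 445.95400577141686 445.95400577141686 250.69769254190638 199.12565539363393 [[ 0.00721431 -0.99996307  0.00467007]
 [-0.99325068 -0.00770638 -0.11573117]
 [ 0.11576289 -0.00380363 -0.99326959]] [-0.28958496  0.56204285  1.11152397]
{'time': 0.1, 'joint_positions': array([ 1.14586515e+00,  8.78751436e-02,  1.37205406e+00, -5.25161225e-07,
        1.68361070e+00, -1.03073524e-01]), 'qvel': array([-0.00074183, -0.00206008, -0.0006805 , -0.00043684,  0.00094807,
       -0.00078591]), 'joint_torque': array([ 2.25839314e-03, -3.41247761e+01, -3.03303766e+01,  7.19900848e-02,
        3.03477456e-02, -8.35756646e-05]), 'tool_pos': array([0.17377212, 0.52131879, 0.20444937]), 'ee_rot': array([-3.13965569e+00, -1.99835356e-04,  2.81973475e+00]), 'wrist_force': array([-0.19523785, -0.28415794,  0.95692388]), 'wrist_torque': array([ 0.01431936,  0.01791157, -0.01321412]), 'finger_force': 0.0, 'width': 0.09390867998054077}
```

View pics/top0.png

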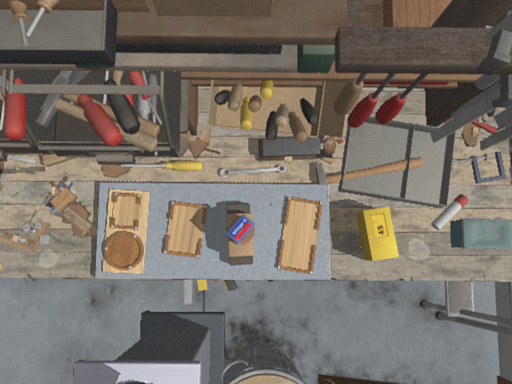

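View pics/side0.png

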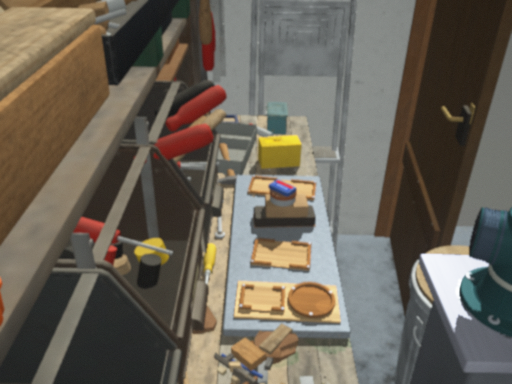

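The top view shows the trays from left to right: blade (127,210), tin (124,250), cork (186,229) and sanding (300,234). The pile is at (240,230), and the carton and screwdriver are clear of it. The side view shows the same row, with the blade case at (282,188). I'll enlarge both.

```bash
python3 - <<'E'
import cv2
a=cv2.imread("pics/top0.png")[180:285,92:332]; cv2.imwrite("pics/top0c.png",cv2.resize(a,None,fx=3.3,fy=3.3,interpolation=cv2.INTER_CUBIC))
a=cv2.imread("pics/side0.png")[165:340,215:365]; cv2.imwrite("pics/side0c.png",cv2.resize(a,None,fx=3.4,fy=3.4,interpolation=cv2.INTER_CUBIC))
E
```

```text
(no output)
```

View pics/top0c.png

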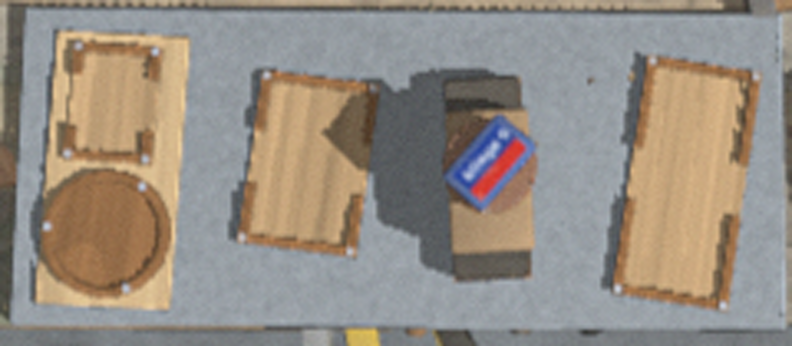

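View pics/side0c.png

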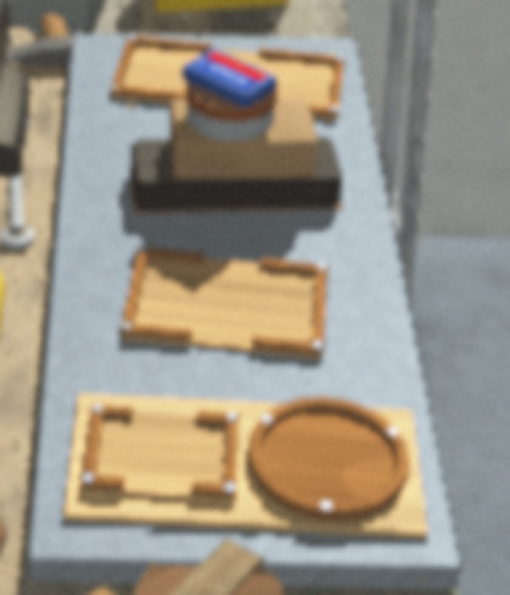

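The crops show white rim screws on all the trays. The case sits diagonally on the tin, and the cork and sanding block lie roughly along x. Next I'll fit poses to points from both views.

```bash
cat > h.py <<'E'
import numpy as np, cv2
from scipy.optimize import least_squares
from bench import readout, imaging, robot
def cal():
    return {n:imaging.snapshot(n) for n in("top","side")}
def proj(s,X):
    c=np.atleast_2d(X)@s["R"].T+s["t"]; return np.c_[s["fx"]*c[:,0]/c[:,2]+s["cx"],s["fy"]*c[:,1]/c[:,2]+s["cy"]]
def T(c): return (np.array(c,float)+.5)/3.3-.5+[92,180]
def S(c): return (np.array(c,float)+.5)/3.4-.5+[215,165]
def tri(s,a,b):
    P=[np.array([[s[n]["fx"],0,s[n]["cx"]],[0,s[n]["fy"],s[n]["cy"]],[0,0,1]])@np.c_[s[n]["R"],s[n]["t"]] for n in("top","side")]
    X=cv2.triangulatePoints(P[0],P[1],np.atleast_2d(a).T.astype(float),np.atleast_2d(b).T.astype(float)); return (X[:3]/X[3]).T
E
python3 - <<'E'
from h import *
np.set_printoptions(precision=4,suppress=True)
s=cal()
for n in s: print(n,"cam",-s[n]["R"].T@s[n]["t"])
D={"blade_tray":([(78,47),(155,51),(146,158),(68,153)],[(87,478),(97,408),(232,415),(230,488)]),
"cork_tray":([(267,74),(374,87),(351,251),(241,237)],[(126,327),(138,257),(320,265),(319,347)]),
"sand_tray":([(653,61),(755,75),(723,305),(618,289)],[(120,97),(127,42),(340,62),(333,112)]),
"tin_tray":([(142,186),(47,226),(126,288)],[(266,419),(326,505),(392,431)]),
"case":([(497,115),(536,155),(484,211),(445,173)],[(185,72),(213,50),(276,80),(262,103)])}
for k,(a,b) in D.items():
    X=tri(s,T(a),S(b)); print(k); print(X, "resid",np.abs(proj(s["top"],X)-T(a)).max(),np.abs(proj(s["side"],X)-S(b)).max())
    print(" mean",X.mean(0),"sides",np.linalg.norm(np.diff(X,axis=0),axis=1))
    if len(X)==4:
        d=X[0]-X[3]+X[1]-X[2]; e=X[0]-X[1]+X[3]-X[2]
        print(" long dir deg",np.degrees(np.arctan2(d[1],d[0])),"short",np.degrees(np.arctan2(e[1],e[0])))
    else:
        A=np.c_[2*X[:,:2],np.ones(3)]; c=np.linalg.solve(A,(X[:,:2]**2).sum(1)); print(" circ",c[:2],np.sqrt(c[2]+c[:2]@c[:2]))
# pile edges in top, back-projected at assumed heights
def back(n,p,z):
    c=s[n]; d=c["R"].T@np.array([(p[0]-c["cx"])/c["fx"],(p[1]-c["cy"])/c["fy"],1]); o=-c["R"].T@c["t"]; return o+d*(z-o[2])/d[2]
for nm,pts,z in(("case",[(497,115),(536,155),(484,211),(445,173)],.122),("cork",[(525,108),(532,248),(452,250)],.081),("sand",[(445,80),(521,75),(530,275),(457,280)],.047)):
    print(nm,np.array([back("top",T(p),z) for p in pts]))
E
```

```text
top cam [ 0.4317 -0.281   1.1704]
side cam [0.5509 0.7752 0.7553]
blade_tray
[[0.576  0.0616 0.0354]
 [0.5726 0.0018 0.0354]
 [0.4891 0.0057 0.0356]
 [0.4926 0.0662 0.0345]] resid 0.483098938829869 0.5053617674465158
 mean [0.5326 0.0338 0.0352] sides [0.0599 0.0835 0.0606]
 long dir deg -2.8873932663557924 short 86.74670147529315
cork_tray
[[ 0.556  -0.0843  0.0283]
 [ 0.548  -0.1674  0.0226]
 [ 0.4203 -0.153   0.0301]
 [ 0.429  -0.0678  0.0286]] resid 0.5267150179506075 0.46225750217769246
 mean [ 0.4883 -0.1181  0.0274] sides [0.0837 0.1287 0.0856]
 long dir deg -6.936035658135277 short 84.32650866992375
sand_tray
[[ 0.5676 -0.3863  0.0188]
 [ 0.5602 -0.4661  0.0241]
 [ 0.3801 -0.4393  0.0244]
 [ 0.3926 -0.3585  0.0257]] resid 0.7570253732920378 0.5459040423064607
 mean [ 0.4751 -0.4126  0.0232] sides [0.0803 0.1821 0.0818]
 long dir deg -8.740656728392674 short 82.9304661884409
tin_tray
[[0.4679 0.0081 0.0351]
 [0.4369 0.0794 0.0358]
 [0.3909 0.0171 0.0358]] resid 0.35555193861779344 0.3600425566932586
 mean [0.4319 0.0349 0.0356] sides [0.0777 0.0775]
 circ [0.432  0.0348] 0.044804338780424315
case
[[ 0.5174 -0.2653  0.118 ]
 [ 0.4929 -0.2938  0.1199]
 [ 0.4502 -0.2569  0.1178]
 [ 0.4687 -0.2278  0.1169]] resid 3.008916166713874 2.433633214545978
 mean [ 0.4823 -0.261   0.1182] sides [0.0376 0.0565 0.0345]
 long dir deg -39.17973472313586 short 53.153681891948146
case [[ 0.5172 -0.2654  0.122 ]
 [ 0.4889 -0.2934  0.122 ]
 [ 0.4489 -0.2568  0.122 ]
 [ 0.4756 -0.2288  0.122 ]]
cork [[ 0.5259 -0.2855  0.081 ]
 [ 0.4228 -0.2914  0.081 ]
 [ 0.4209 -0.2327  0.081 ]]
sand [[ 0.55   -0.2241  0.047 ]
 [ 0.5543 -0.2824  0.047 ]
 [ 0.4022 -0.2904  0.047 ]
 [ 0.3981 -0.2352  0.047 ]]
```

Screw triangulation agrees with the given sizes: blade and tin rims at about 0.035, because they sit on an extra board, and cork and sanding rims at about 0.028. The case top is at about 0.12. The next helper converts a target into shares.

```bash
cat >> h.py <<'E'
def go(x,y,z,yawdeg,p=None):
    """shares for: turn about tool z first, then shift"""
    o=readout.get_obs(); p=o["tool_pos"] if p is None else np.array(p); yaw=np.degrees(o["ee_rot"][2])
    d=np.array([x,y,z])-p; t=-((yawdeg-yaw+180)%360-180)/120; a=np.radians(yawdeg)
    v=np.array([d[0]*np.cos(a)+d[1]*np.sin(a),d[0]*np.sin(a)-d[1]*np.cos(a),-d[2]])/.2
    n=int(np.ceil(np.abs(t)/.08)),int(np.ceil(np.linalg.norm(v)/.25))
    print("tcp",p.round(4),"yaw",yaw.round(2),"turn",round(t,3),n[0],"x",round(t/max(1,n[0]),4),"shift",v.round(3),n[1],"x",(v/max(1,n[1])).round(4))
E
python3 -c "
from h import *
go(.4827,-.2611,.19,138)"
```

```text
tcp [0.1738 0.5215 0.2048] yaw 161.56 turn 0.196 3 x 0.0654 shift [-3.766 -1.874  0.074] 17 x [-0.2215 -0.1103  0.0043]
```

Emit:
carry_out(
  motion="0 0 0 0 0 0.0654 1;0 0 0 0 0 0.0654 1;0 0 0 0 0 0.0654 1;-0.1 -0.05 0 0 0 0 1;-0.2215 -0.1103 0 0 0 0 1;-0.2215 -0.1103 0 0 0 0 1;-0.2215 -0.1103 0 0 0 0 1;-0.2215 -0.1103 0 0 0 0 1;-0.2215 -0.1103 0 0 0 0 1;-0.2215 -0.1103 0 0 0 0 1;-0.2215 -0.1103 0 0 0 0 1;-0.2215 -0.1103 0 0 0 0 1",
)

```text
time: 1.7
tool_pos: [0.3278, 0.1312, 0.2055]
ee_rot: [3.141, 0.0, 2.409]
wrist_force: [0.8, 0.9, -0.1]
width: 0.0939
finger_force: 0.0
```

Emit:
carry_out(
  motion="-0.2215 -0.1103 0 0 0 0 1;-0.2215 -0.1103 0 0 0 0 1;-0.2215 -0.1103 0 0 0 0 1;-0.2215 -0.1103 0 0 0 0 1;-0.2215 -0.1103 0 0 0 0 1;-0.2215 -0.1103 0 0 0 0 1;-0.2215 -0.1103 0 0 0 0 1;-0.1 -0.05 0 0 0 0 1;0 0 0 0 0 0 1;0 0 0 0 0 0 1",
)

```text
time: 2.95
tool_pos: [0.4627, -0.2089, 0.2056]
ee_rot: [3.141, -0.001, 2.41]
wrist_force: [0.8, 0.5, 0.2]
width: 0.094
finger_force: 0.0
```

```bash
python3 -c "
from h import *
print(readout.get_obs()['time'])
go(.4827,-.2611,.113,138)"
```

```text
2.95
tcp [ 0.4627 -0.2089  0.2056] yaw 138.08 turn 0.001 1 x 0.0007 shift [-0.249 -0.127  0.463] 3 x [-0.083  -0.0422  0.1543]
```

Emit:
carry_out(
  motion="-0.125 -0.063 0.1 0 0 0 1;-0.124 -0.064 0.1 0 0 0 1;0 0 0.1 0 0 0 1;0 0 0.08 0 0 0 1;0 0 0.06 0 0 0 1;0 0 0 0 0 0 1;0 0 0 0 0 0 1",
)

```text
time: 3.82
tool_pos: [0.4834, -0.2624, 0.1184]
ee_rot: [3.141, 0.002, 2.409]
wrist_force: [0.2, 0.6, -0.5]
width: 0.094
finger_force: 0.0
```

```bash
python3 - <<'E'
from h import *
go(.4827,-.2611,.113,138)
s=cal()
a=s["top"]["pixels"][170:270,180:310,::-1]; b=s["side"]["pixels"][150:250,215:345,::-1]
cv2.imwrite("pics/g1.png",np.hstack([cv2.resize(i,(390*1,300),interpolation=cv2.INTER_CUBIC) for i in(a,b)]))
E
```

```text
tcp [ 0.4834 -0.2624  0.1184] yaw 138.04 turn 0.0 1 x 0.0004 shift [0.007 0.003 0.027] 1 x [0.0071 0.0026 0.027 ]
```

View pics/g1.png

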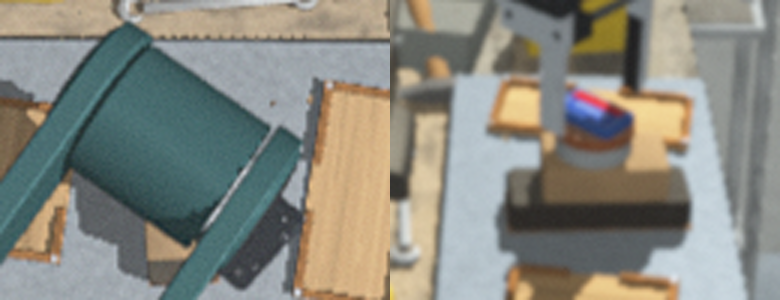

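The left finger stands beside the case above the lid. I'll go 4 mm lower and close.

Emit:
carry_out(
  motion="0.005 0.003 0.022 0 0 0 1;0 0 0 0 0 0 0;0 0 0 0 0 0 0;0 0 0 0 0 0 0;0 0 0 0 0 0 0;0 0 0 0 0 0 0;0 0 0 0 0 0 0;0 0 0 0 0 0 0",
)

```text
time: 4.92
tool_pos: [0.4827, -0.2613, 0.1131]
ee_rot: [3.141, 0.0, 2.409]
wrist_force: [0.2, -0.1, -0.3]
width: 0.0377
finger_force: 30.0
```

```bash
python3 -c "
from h import *
go(.533,.034,.165,177)"
```

```text
tcp [ 0.4827 -0.2613  0.1131] yaw 138.02 turn -0.325 5 x -0.065 shift [-0.174  1.488 -0.26 ] 7 x [-0.0249  0.2125 -0.0371]
```

Emit:
carry_out(
  motion="0 0 -0.05 0 0 0 0;0 0 -0.1 0 0 0 0;0 0 -0.12 0 0 0 0;0 0 0 0 0 -0.065 0;0 0 0 0 0 -0.065 0;0 0 0 0 0 -0.065 0;0 0 0 0 0 -0.065 0;0 0 0 0 0 -0.065 0;-0.012 0.1 0 0 0 0 0;-0.025 0.2 0 0 0 0 0;-0.025 0.2 0 0 0 0 0;-0.025 0.2 0 0 0 0 0",
)

```text
time: 6.42
tool_pos: [0.5074, -0.12, 0.1676]
ee_rot: [3.141, 0.001, 3.087]
wrist_force: [0.1, -0.7, -1.0]
width: 0.0376
finger_force: 30.0
```

Emit:
carry_out(
  motion="-0.025 0.2 0 0 0 0 0;-0.025 0.2 0 0 0 0 0;-0.025 0.2 0 0 0 0 0;-0.01 0.1 0 0 0 0 0;0 0 0 0 0 0 0;0 0 0 0 0 0 0",
)

```text
time: 7.18
tool_pos: [0.5313, 0.0164, 0.1673]
ee_rot: [-3.141, 0.0, 3.089]
wrist_force: [0.1, -0.6, -0.0]
width: 0.0376
finger_force: 30.0
```

```bash
python3 -c "
from h import *
go(.533,.034,.06,177)
s=cal()
a=s['top']['pixels'][170:285,92:242,::-1]; b=s['side']['pixels'][200:350,215:365,::-1]
cv2.imwrite('pics/p1.png',np.hstack([cv2.resize(i,(400,400),interpolation=cv2.INTER_CUBIC) for i in(a,b)]))"
```

```text
tcp [0.5313 0.0164 0.1673] yaw 176.98 turn -0.0 1 x -0.0002 shift [-0.004  0.088  0.536] 3 x [-0.0013  0.0294  0.1788]
```

View pics/p1.png

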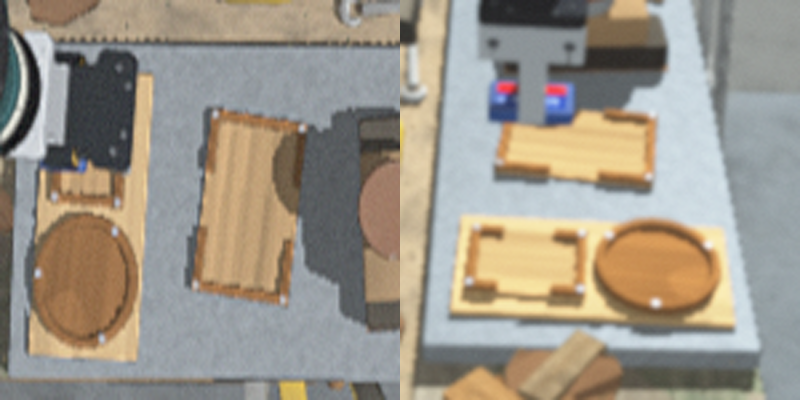

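The case is level and centred on the fingers (533 against 531 px in the side half), about 18 mm short of the tray in y. I'll shift it over, then lower it.

Emit:
carry_out(
  motion="-0.004 0.088 0.05 0 0 0 0;0 0 0.2 0 0 0 0;0 0 0.2 0 0 0 0;0 0 0.12 0 0 0 0;0 0 0.06 0 0 0 0;0 0 0 0 0 0 0;0 0 0 0 0 0 0",
)

```text
time: 8.15
tool_pos: [0.5343, 0.0341, 0.0424]
ee_rot: [3.141, 0.002, 3.089]
wrist_force: [0.0, 0.1, -0.2]
width: 0.0374
finger_force: 30.0
```

```bash
python3 -c "
from h import *
go(.533,.034,.033,177);print(readout.get_obs()['wrist_force'])"
```

```text
tcp [0.5343 0.0341 0.0424] yaw 177.01 turn 0.0 1 x 0.0001 shift [ 0.006 -0.001  0.047] 1 x [ 0.0064 -0.0007  0.0468]
[ 0.01129292  0.1313626  -0.21788081]
```

Emit:
carry_out(
  motion="0.006 0 0.02 0 0 0 0;0 0 0.013 0 0 0 0;0 0 0.008 0 0 0 0;0 0 0 0 0 0 0;0 0 0 0 0 0 0",
)

```text
time: 8.78
tool_pos: [0.5321, 0.0341, 0.0329]
ee_rot: [3.141, 0.0, 3.09]
wrist_force: [0.5, 0.1, -1.0]
width: 0.0373
finger_force: 30.0
```

Emit:
carry_out(
  motion="0 0 0.006 0 0 0 0;0 0 0 0 0 0 0",
)

```text
time: 9.02
tool_pos: [0.5324, 0.034, 0.0323]
ee_rot: [3.142, 0.001, 3.09]
wrist_force: [-1.7, 0.5, 1.8]
width: 0.0373
finger_force: 30.0
```

Emit:
carry_out(
  motion="0 0 0 0 0 0 0.7;0 0 0 0 0 0 0.7;0 0 0 0 0 0 0.7;0 0 0 0 0 0 0.7;0 0 -0.1 0 0 0 0.7;0 0 -0.2 0 0 0 1;0 0 -0.25 0 0 0 1;0 0 -0.15 0 0 0 1;0 0 0 0 0 0 1;0 0 0 0 0 0 1",
)

```text
time: 10.28
tool_pos: [0.5312, 0.0341, 0.1699]
ee_rot: [3.142, -0.003, 3.09]
wrist_force: [0.6, -0.5, -0.4]
width: 0.0944
finger_force: 0.0
```

```bash
python3 - <<'E'
from h import *
go(.48,-.261,.17,183)
s=cal()
a=cv2.resize(s['top']['pixels'][190:270,190:290,::-1],(400,320),interpolation=cv2.INTER_CUBIC); b=cv2.resize(s['side']['pixels'][165:245,245:345,::-1],(400,320),interpolation=cv2.INTER_CUBIC)
c=cv2.resize(s['side']['pixels'][270:340,230:350,::-1],(480,280),interpolation=cv2.INTER_CUBIC)
c=np.hstack([c,np.zeros((280,320,3),np.uint8)])
cv2.imwrite('pics/t1.png',np.vstack([np.hstack([a,b]),c]))
E
```

```text
tcp [0.5312 0.0341 0.1699] yaw 177.02 turn -0.05 1 x -0.0498 shift [ 3.33e-01 -1.46e+00 -1.00e-03] 6 x [ 5.550e-02 -2.433e-01 -1.000e-04]
```

View pics/t1.png

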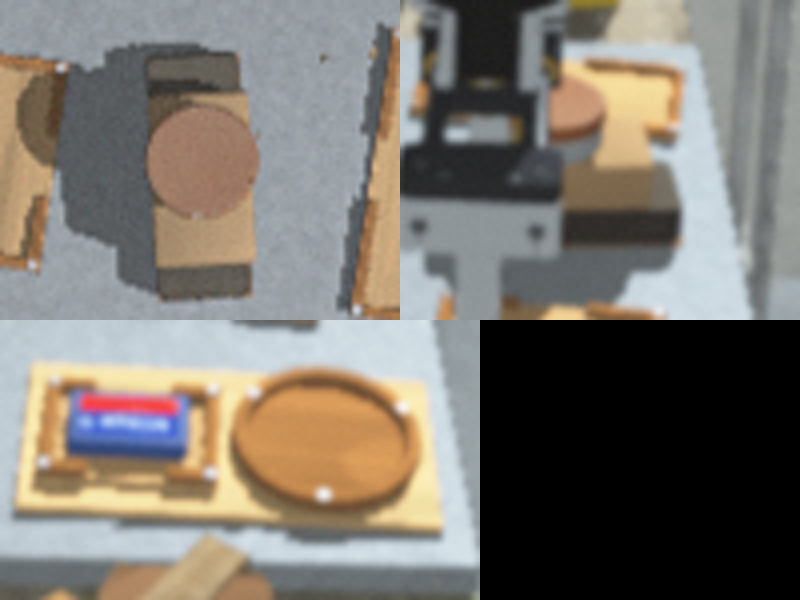

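The blade case lies inside its tray rim and the tin is undisturbed at about (203,161) in the crop. I'll compute the tin, cork and sanding positions.

```bash
cat >> h.py <<'E'
def back(c,p,z):
    d=c["R"].T@np.array([(p[0]-c["cx"])/c["fx"],(p[1]-c["cy"])/c["fy"],1]); o=-c["R"].T@c["t"]; return o+d*(z-o[2])/d[2]
E
python3 - <<'E'
from h import *
s=imaging.snapshot("top"); t=lambda p:(np.array(p)+.5)/4-.5+190
print([back(s,t(p),.11)[:2].round(4) for p in((203.5,161),(147,161),(260,161),(203,104),(203,218))])
print([back(s,t(p),.081)[:2].round(4) for p in((248,92),(256,264),(157,264))])
print([back(s,t(p),.047)[:2].round(4) for p in((148,55),(240,50),(252,296),(160,300))])
print(readout.get_obs()["time"])
E
```

```text
[array([ 0.4816, -0.2614]), array([ 0.4813, -0.2279]), array([ 0.4818, -0.2949]), array([ 0.5155, -0.2608]), array([ 0.4479, -0.2614])]
[array([ 0.5253, -0.2877]), array([ 0.4208, -0.2933]), array([ 0.4204, -0.2333])]
[array([ 0.5513, -0.2244]), array([ 0.5549, -0.2827]), array([ 0.4007, -0.2913]), array([ 0.3978, -0.234 ])]
10.425
```

```bash
python3 -c "
from h import *
go(.4815,-.2612,.15,183)"
```

```text
tcp [0.5309 0.0341 0.1693] yaw 177.02 turn -0.05 1 x -0.0499 shift [ 0.324 -1.461  0.096] 7 x [ 0.0463 -0.2088  0.0138]
```

Emit:
carry_out(
  motion="0 0 0 0 0 -0.05 1;0.02 -0.12 0 0 0 0 1;0.055 -0.24 0 0 0 0 1;0.055 -0.24 0 0 0 0 1;0.055 -0.24 0 0 0 0 1;0.055 -0.24 0 0 0 0 1;0.055 -0.24 0 0 0 0 1;0.02 -0.12 0 0 0 0 1;0 0 0 0 0 0 1;0 0 0 0 0 0 1",
)

```text
time: 11.68
tool_pos: [0.4842, -0.2558, 0.1708]
ee_rot: [3.14, -0.001, -3.088]
wrist_force: [-0.4, -0.1, -0.3]
width: 0.0939
finger_force: 0.0
```

```bash
python3 -c "
from h import *
go(.4815,-.2612,.09,183)"
```

```text
tcp [ 0.4842 -0.2558  0.1708] yaw -176.95 turn 0.0 1 x 0.0004 shift [ 0.015 -0.026  0.404] 2 x [ 0.0074 -0.0132  0.202 ]
```

Emit:
carry_out(
  motion="0.014 -0.026 0.05 0 0 0 1;0 0 0.15 0 0 0 1;0 0 0.13 0 0 0 1;0 0 0.06 0 0 0 1;0 0 0.012 0 0 0 1;0 0 0 0 0 0 1;0 0 0 0 0 0 1",
)

```text
time: 12.55
tool_pos: [0.4825, -0.2626, 0.0926]
ee_rot: [-3.14, 0.002, -3.089]
wrist_force: [0.2, 0.6, 0.9]
width: 0.0939
finger_force: 0.0
```

Emit:
carry_out(
  motion="0 0 0 0 0 0 0;0 0 0 0 0 0 0;0 0 0 0 0 0 0;0 0 0 0 0 0 0;0 0 0 0 0 0 0",
)

```text
time: 13.18
tool_pos: [0.4819, -0.2621, 0.0914]
ee_rot: [3.141, 0.0, -3.089]
wrist_force: [-0.3, 1.0, 1.6]
width: 0.0671
finger_force: 30.0
```

```bash
python3 -c "
from h import *
go(.432,.035,.15,183)"
```

```text
tcp [ 0.4819 -0.2621  0.0914] yaw -176.98 turn 0.0 1 x 0.0001 shift [ 0.171  1.497 -0.293] 7 x [ 0.0245  0.2138 -0.0418]
```

Emit:
carry_out(
  motion="0 0 -0.04 0 0 0 0;0 0 -0.1 0 0 0 0;0 0 -0.15 0 0 0 0;0.01 0.1 0 0 0 0 0;0.025 0.21 0 0 0 0 0;0.025 0.21 0 0 0 0 0;0.025 0.21 0 0 0 0 0;0.025 0.21 0 0 0 0 0;0.025 0.21 0 0 0 0 0;0.025 0.21 0 0 0 0 0;0.02 0.14 0 0 0 0 0;0 0 0 0 0 0 0",
)

```text
time: 14.68
tool_pos: [0.4283, 0.0376, 0.1479]
ee_rot: [3.141, -0.002, -3.085]
wrist_force: [0.3, 0.3, -0.7]
width: 0.0674
finger_force: 30.0
```

Emit:
carry_out(
  motion="0 0 0 0 0 0 0;0 0 0 0 0 0 0",
)

```text
time: 14.92
tool_pos: [0.4299, 0.0348, 0.1489]
ee_rot: [-3.141, -0.001, -3.09]
wrist_force: [0.5, 0.4, -0.8]
width: 0.0672
finger_force: 30.0
```

```bash
python3 -c "
from h import *
go(.432,.035,.0405,183)
s=cal()
a=s['top']['pixels'][170:285,92:242,::-1]; b=s['side']['pixels'][200:350,215:365,::-1]
cv2.imwrite('pics/p2.png',np.hstack([cv2.resize(i,(400,400),interpolation=cv2.INTER_CUBIC) for i in(a,b)]))"
```

```text
tcp [0.4299 0.0348 0.1489] yaw -177.05 turn -0.0 1 x -0.0004 shift [-0.01   0.001  0.542] 3 x [-0.0035  0.0002  0.1806]
```

View pics/p2.png

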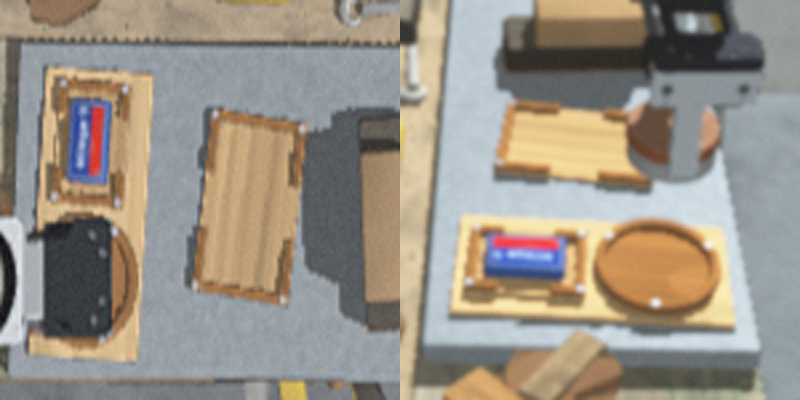

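The tin hangs level and centred in the fingers, over the round tray, and the case lies well in its tray. I'll lower the tin.

Emit:
carry_out(
  motion="-0.01 0 0.06 0 0 0 0;0 0 0.18 0 0 0 0;0 0 0.16 0 0 0 0;0 0 0.07 0 0 0 0;0 0 0.03 0 0 0 0;0 0 0.01 0 0 0 0;0 0 0.01 0 0 0 0;0 0 0 0 0 0 0;0 0 0 0 0 0 0",
)

```text
time: 16.15
tool_pos: [0.4324, 0.0356, 0.0458]
ee_rot: [-3.142, 0.001, -3.089]
wrist_force: [0.4, 0.1, -1.5]
width: 0.0669
finger_force: 30.0
```

Emit:
carry_out(
  motion="0 0 0.01 0 0 0 0;0 0 0.007 0 0 0 0;0 0 0.007 0 0 0 0;0 0 0 0 0 0 0;0 0 0 0 0 0 0",
)

```text
time: 16.77
tool_pos: [0.4321, 0.0356, 0.0405]
ee_rot: [3.142, 0.0, -3.089]
wrist_force: [-0.3, -0.6, -1.4]
width: 0.0672
finger_force: 30.0
```

Emit:
carry_out(
  motion="0 0 0.007 0 0 0 0;0 0 0 0 0 0 0",
)

```text
time: 17.02
tool_pos: [0.4323, 0.0356, 0.0396]
ee_rot: [3.142, 0.001, -3.089]
wrist_force: [-1.2, 0.4, 2.4]
width: 0.0671
finger_force: 30.0
```

Emit:
carry_out(
  motion="0 0 0 0 0 0 1;0 0 0 0 0 0 1;0 0 0 0 0 0 1;0 0 0 0 0 0 1;0 0 -0.1 0 0 0 1;0 0 -0.2 0 0 0 1;0 0 -0.2 0 0 0 1;0 0 -0.1 0 0 0 1;0 0 0 0 0 0 1;0 0 0 0 0 0 1",
)

```text
time: 18.27
tool_pos: [0.4314, 0.0356, 0.1578]
ee_rot: [3.141, -0.002, -3.089]
wrist_force: [-0.5, 0.3, 0.0]
width: 0.0941
finger_force: 0.0
```

```bash
python3 - <<'E'
from h import *
go(.473,-.2605,.15,183.3)
s=cal()
a=cv2.resize(s['top']['pixels'][190:270,190:290,::-1],(400,320),interpolation=cv2.INTER_CUBIC); b=cv2.resize(s['side']['pixels'][165:245,245:345,::-1],(400,320),interpolation=cv2.INTER_CUBIC)
c=cv2.resize(s['side']['pixels'][270:340,230:350,::-1],(480,280),interpolation=cv2.INTER_CUBIC)
c=np.hstack([c,np.zeros((280,320,3),np.uint8)])
cv2.imwrite('pics/c1.png',np.vstack([np.hstack([a,b]),c]))
E
```

```text
tcp [0.4314 0.0356 0.1578] yaw -176.98 turn -0.002 1 x -0.0023 shift [-0.122 -1.49   0.039] 6 x [-0.0204 -0.2484  0.0065]
```

View pics/c1.png

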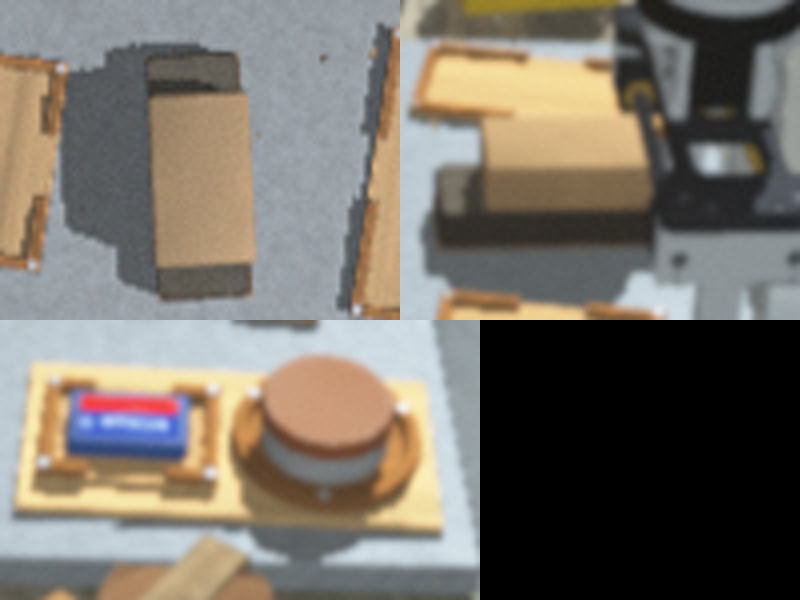

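The tin sits upright in the round tray. The cork's top face is now clear, with corners at (150,95), (248,92), (255,263) and (158,267) in the top crop.

```bash
python3 - <<'E'
from h import *
s=cal(); t=lambda p:(np.array(p)+.5)/4-.5+190; u=lambda p:(np.array(p)+.5)/4-.5+[145,165]
X=np.array([back(s["top"],t(p),.081) for p in((150,95),(248,92),(255,263),(158,267))]); print(X.round(4),X.mean(0).round(4))
for i,j in((0,3),(1,2)): d=X[i]-X[j]; print(np.degrees(np.arctan2(d[1],d[0])))
print(tri(s,t([(150,95),(248,92)]),u([(484,168),(482,118)])).round(4))
go(*X.mean(0)[:2],.15,183.3)
E
```

```text
[[ 0.523  -0.2277  0.081 ]
 [ 0.5253 -0.2877  0.081 ]
 [ 0.4214 -0.2927  0.081 ]
 [ 0.4186 -0.2339  0.081 ]] [ 0.4721 -0.2605  0.081 ]
3.4173272039017424
2.7362792203919084
[[ 0.5242 -0.2278  0.0806]
 [ 0.5257 -0.2877  0.079 ]]
tcp [0.4313 0.0356 0.1577] yaw -176.98 turn -0.002 1 x -0.0023 shift [-0.118 -1.49   0.039] 6 x [-0.0197 -0.2483  0.0064]
```

Emit:
carry_out(
  motion="-0.01 -0.12 0 0 0 0 1;-0.02 -0.24 0 0 0 0 1;-0.02 -0.24 0 0 0 0 1;-0.02 -0.24 0 0 0 0 1;-0.02 -0.24 0 0 0 0 1;-0.02 -0.24 0 0 0 0 1;-0.01 -0.17 0 0 0 0 1;0 0 0 0 0 0 1;0 0 0 0 0 0 1;0 0 0 0 0 0 1",
)

```text
time: 19.73
tool_pos: [0.4717, -0.2595, 0.159]
ee_rot: [3.141, -0.0, -3.087]
wrist_force: [0.0, 0.2, 0.1]
width: 0.094
finger_force: 0.0
```

```bash
python3 -c "
from h import *
go(.472,-.2605,.0525,183)"
```

```text
tcp [ 0.4717 -0.2595  0.159 ] yaw -176.9 turn 0.001 1 x 0.0009 shift [-0.001 -0.005  0.532] 3 x [-0.0004 -0.0018  0.1775]
```

Emit:
carry_out(
  motion="0 -0.005 0.06 0 0 0 1;0 0 0.15 0 0 0 1;0 0 0.15 0 0 0 1;0 0 0.11 0 0 0 1;0 0 0.06 0 0 0 1;0 0 0 0 0 0 1;0 0 0 0 0 0 0;0 0 0 0 0 0 0;0 0 0 0 0 0 0;0 0 0 0 0 0 0;0 0 0 0 0 0 0;0 0 0 0 0 0 0",
)

```text
time: 21.22
tool_pos: [0.4721, -0.2619, 0.0536]
ee_rot: [-3.141, 0.001, -3.089]
wrist_force: [0.0, 0.6, 2.7]
width: 0.0614
finger_force: 30.0
```

```bash
python3 -c "
from h import *
go(.488,-.118,.11,173)"
```

```text
tcp [ 0.4721 -0.2619  0.0536] yaw -176.98 turn 0.083 2 x 0.0417 shift [ 0.009  0.724 -0.282] 4 x [ 0.0021  0.1809 -0.0705]
```

Emit:
carry_out(
  motion="0 0 -0.03 0 0 0 0;0 0 -0.08 0 0 0 0;0 0 -0.12 0 0 0 0;0 0 -0.05 0 0 0 0;0 0 0 0 0 0.039 0;0 0 0 0 0 0.039 0;0 0.08 0 0 0 0 0;0.003 0.18 0 0 0 0 0;0.003 0.18 0 0 0 0 0;0.003 0.18 0 0 0 0 0;0 0.1 0 0 0 0 0;0 0 0 0 0 0 0",
)

```text
time: 22.72
tool_pos: [0.4858, -0.1165, 0.1091]
ee_rot: [3.141, -0.0, 3.035]
wrist_force: [0.1, -0.9, -0.1]
width: 0.0619
finger_force: 30.0
```

Emit:
carry_out(
  motion="0 0 0 0 0 0 0;0 0 0 0 0 0 0",
)

```text
time: 22.98
tool_pos: [0.4858, -0.1191, 0.109]
ee_rot: [-3.141, -0.0, 3.03]
wrist_force: [0.6, 0.4, -0.2]
width: 0.0622
finger_force: 30.0
```

```bash
python3 -c "
from h import *
go(.488,-.118,.0306,173.6)
s=cal()
a=s['top']['pixels'][170:285,142:292,::-1]; b=s['side']['pixels'][180:330,215:365,::-1]
cv2.imwrite('pics/p3.png',np.hstack([cv2.resize(i,(400,400),interpolation=cv2.INTER_CUBIC) for i in(a,b)]))"
```

```text
tcp [ 0.4858 -0.1191  0.109 ] yaw 173.62 turn 0.0 1 x 0.0001 shift [-0.01   0.007  0.392] 2 x [-0.0052  0.0034  0.1961]
```

View pics/p3.png

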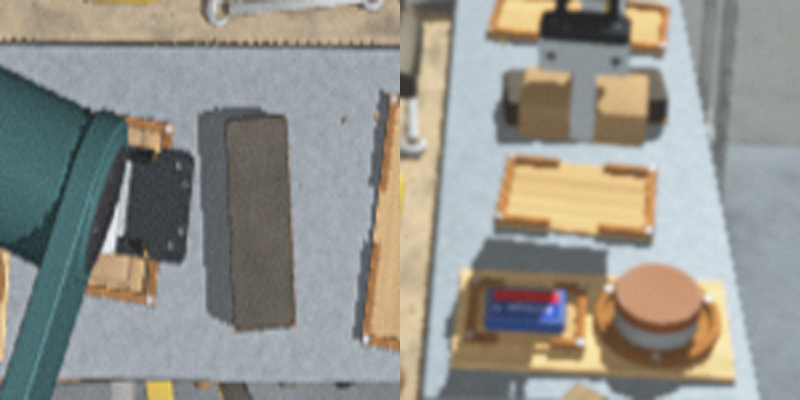

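The cork hangs level and centred above its tray. The sanding block is fully visible at about (260,222). I'll lower the cork.

Emit:
carry_out(
  motion="-0.01 0.006 0.06 0 0 0 0;0 0 0.14 0 0 0 0;0 0 0.1 0 0 0 0;0 0 0.05 0 0 0 0;0 0 0.015 0 0 0 0;0 0 0 0 0 0 0;0 0 0 0 0 0 0",
)

```text
time: 23.95
tool_pos: [0.4887, -0.1177, 0.037]
ee_rot: [-3.141, 0.002, 3.031]
wrist_force: [-0.2, -0.1, -0.3]
width: 0.0617
finger_force: 30.0
```

Emit:
carry_out(
  motion="0 0 0.01 0 0 0 0;0 0 0.007 0 0 0 0;0 0 0.007 0 0 0 0;0 0 0 0 0 0 0",
)

```text
time: 24.45
tool_pos: [0.4879, -0.1174, 0.0311]
ee_rot: [3.141, -0.0, 3.031]
wrist_force: [1.1, -0.1, -0.9]
width: 0.0618
finger_force: 30.0
```

Emit:
carry_out(
  motion="0 0 0.007 0 0 0 0;0 0 0 0 0 0 0",
)

```text
time: 24.7
tool_pos: [0.4881, -0.1174, 0.0299]
ee_rot: [3.142, 0.0, 3.031]
wrist_force: [0.5, -0.1, -0.7]
width: 0.0615
finger_force: 30.0
```

Emit:
carry_out(
  motion="0 0 0.006 0 0 0 0;0 0 0 0 0 0 0",
)

```text
time: 24.95
tool_pos: [0.4881, -0.1174, 0.0298]
ee_rot: [-3.142, 0.0, 3.031]
wrist_force: [-2.1, 1.8, 6.3]
width: 0.0617
finger_force: 30.0
```

Contact at 6 N. I'll release and rise.

Emit:
carry_out(
  motion="0 0 0 0 0 0 1;0 0 0 0 0 0 1;0 0 0 0 0 0 1;0 0 0 0 0 0 1;0 0 -0.1 0 0 0 1;0 0 -0.15 0 0 0 1;0 0 -0.15 0 0 0 1;0 0 -0.1 0 0 0 1;0 0 0 0 0 0 1;0 0 0 0 0 0 1",
)

```text
time: 26.2
tool_pos: [0.4874, -0.1172, 0.1275]
ee_rot: [3.141, -0.002, 3.031]
wrist_force: [-0.1, 0.5, 0.3]
width: 0.0939
finger_force: 0.0
```

```bash
python3 - <<'E'
from h import *
s=cal(); t=lambda p:(np.array(p)+.5)/[400/150,400/115]-.5+[142,170]
X=np.array([back(s["top"],t(p),.047) for p in((222,117),(288,115),(296,326),(233,330))]); print(X.round(4),X.mean(0).round(4))
for i,j in((0,3),(1,2)): d=X[i]-X[j]; print(np.degrees(np.arctan2(d[1],d[0])))
a=cv2.resize(s['top']['pixels'][185:275,140:290,::-1],(600,360),interpolation=cv2.INTER_CUBIC); b=cv2.resize(s['side']['pixels'][165:225,230:380,::-1],(600,240),interpolation=cv2.INTER_CUBIC)
cv2.imwrite('pics/s1.png',np.vstack([a,b]))
E
```

```text
[[ 0.5515 -0.2201  0.047 ]
 [ 0.5534 -0.2828  0.047 ]
 [ 0.4013 -0.2914  0.047 ]
 [ 0.3981 -0.2326  0.047 ]] [ 0.4761 -0.2567  0.047 ]
4.625553921607813
3.243242004993349
```

View pics/s1.png

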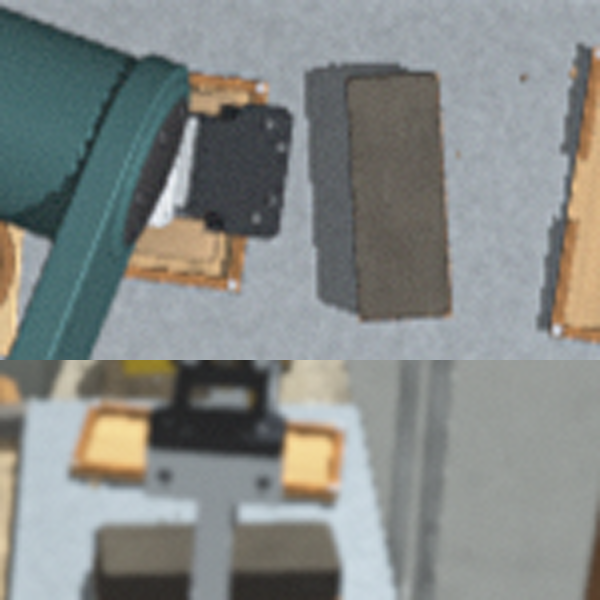

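The sanding block's top corners are (347,76), (437,72), (451,316) and (360,321) in the top half. In the side half they are near-left (97,577), near-right (338,571), far-left (98,526) and far-right (332,522).

```bash
python3 - <<'E'
from h import *
s=cal(); t=lambda p:(np.array(p)+.5)/4-.5+[140,185]; u=lambda p:(np.array(p)-[0,360]+.5)/4-.5+[230,165]
A=[(347,76),(437,72),(451,316),(360,321)]
X=np.array([back(s["top"],t(p),.047) for p in A]); print(X.round(4),X.mean(0).round(4))
for i,j in((0,3),(1,2)): d=X[i]-X[j]; print(np.degrees(np.arctan2(d[1],d[0])))
print(tri(s,t(A),u([(97,577),(98,526),(332,522),(338,571)])).round(4))
go(*X.mean(0)[:2],.12,183.4)
E
```

```text
[[ 0.5506 -0.2238  0.047 ]
 [ 0.5536 -0.2808  0.047 ]
 [ 0.4007 -0.2907  0.047 ]
 [ 0.3972 -0.234   0.047 ]] [ 0.4755 -0.2573  0.047 ]
3.7936639141292128
3.705259224735272
[[ 0.5522 -0.2238  0.0457]
 [ 0.5536 -0.2808  0.046 ]
 [ 0.4009 -0.2907  0.046 ]
 [ 0.4    -0.2343  0.0466]]
tcp [ 0.4873 -0.1172  0.1273] yaw 173.66 turn -0.081 2 x -0.0406 shift [ 0.1   -0.696  0.037] 3 x [ 0.0335 -0.2319  0.0122]
```

Emit:
carry_out(
  motion="0 0 0 0 0 -0.042 1;0 0 0 0 0 -0.041 1;0.01 -0.08 0 0 0 0 1;0.03 -0.2 0 0 0 0 1;0.03 -0.2 0 0 0 0 1;0.02 -0.14 0 0 0 0 1;0.007 -0.076 0 0 0 0 1;0 0 0 0 0 0 1;0 0 0 0 0 0 1;0 0 0 0 0 0 1",
)

```text
time: 27.65
tool_pos: [0.4776, -0.2566, 0.1287]
ee_rot: [3.141, 0.0, -3.077]
wrist_force: [-0.4, -0.4, 0.6]
width: 0.0943
finger_force: 0.0
```

```bash
python3 -c "
from h import *
go(.4757,-.2575,.0255,183.6)"
```

```text
tcp [ 0.4776 -0.2566  0.1287] yaw -176.31 turn 0.001 1 x 0.0008 shift [ 0.01  -0.004  0.516] 3 x [ 0.0033 -0.0012  0.172 ]
```

Emit:
carry_out(
  motion="0.01 -0.004 0.06 0 0 0 1;0 0 0.15 0 0 0 1;0 0 0.15 0 0 0 1;0 0 0.1 0 0 0 1;0 0 0.05 0 0 0 1;0 0 0 0 0 0 1;0 0 0 0 0 0 0;0 0 0 0 0 0 0;0 0 0 0 0 0 0;0 0 0 0 0 0 0;0 0 0 0 0 0 0;0 0 0 0 0 0 0",
)

```text
time: 29.15
tool_pos: [0.4757, -0.2585, 0.0271]
ee_rot: [-3.142, 0.001, -3.078]
wrist_force: [-0.8, 1.0, 3.3]
width: 0.0605
finger_force: 30.0
```

```bash
python3 -c "
from h import *
go(.475,-.4126,.09,172)"
```

```text
tcp [ 0.4757 -0.2585  0.0271] yaw -176.38 turn 0.097 2 x 0.0484 shift [-0.104 -0.763 -0.314] 4 x [-0.0259 -0.1908 -0.0786]
```

Emit:
carry_out(
  motion="0 0 -0.03 0 0 0 0;0 0 -0.08 0 0 0 0;0 0 -0.12 0 0 0 0;0 0 -0.08 0 0 0 0;0 0 0 0 0 0.049 0;0 0 0 0 0 0.048 0;-0.01 -0.08 0 0 0 0 0;-0.027 -0.19 0 0 0 0 0;-0.027 -0.19 0 0 0 0 0;-0.027 -0.19 0 0 0 0 0;-0.013 -0.113 0 0 0 0 0;0 0 0 0 0 0 0",
)

```text
time: 30.65
tool_pos: [0.474, -0.4148, 0.0882]
ee_rot: [-3.141, -0.0, 3.0]
wrist_force: [0.3, 0.0, -1.0]
width: 0.0601
finger_force: 30.0
```

Emit:
carry_out(
  motion="0 0 0 0 0 0 0;0 0 0 0 0 0 0",
)

```text
time: 30.9
tool_pos: [0.4749, -0.4116, 0.0887]
ee_rot: [3.141, -0.0, 3.003]
wrist_force: [0.3, 0.1, -1.1]
width: 0.0601
finger_force: 30.0
```

```bash
python3 -c "
from h import *
go(.475,-.4126,.031,172)
s=cal()
a=s['top']['pixels'][170:285,142:342,::-1]; b=s['side']['pixels'][140:290,215:365,::-1]
cv2.imwrite('pics/p4.png',np.hstack([cv2.resize(a,(400,230),interpolation=cv2.INTER_CUBIC),cv2.resize(b,(230,230),interpolation=cv2.INTER_CUBIC)]))"
```

```text
tcp [ 0.4749 -0.4116  0.0887] yaw 172.06 turn 0.0 1 x 0.0005 shift [-0.001 -0.005  0.289] 2 x [-0.0006 -0.0025  0.1443]
```

View pics/p4.png

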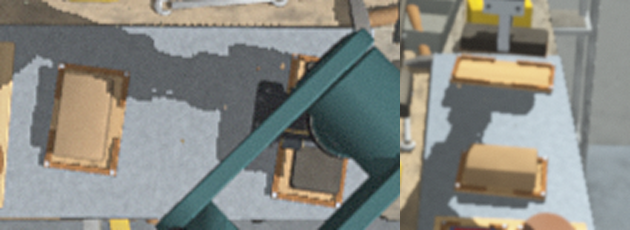

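The sanding block hangs level over the longest tray, and the cork is in its tray. I'll lower the block.

Emit:
carry_out(
  motion="0 -0.004 0.05 0 0 0 0;0 0 0.1 0 0 0 0;0 0 0.07 0 0 0 0;0 0 0.03 0 0 0 0;0 0 0.012 0 0 0 0;0 0 0.01 0 0 0 0;0 0 0 0 0 0 0;0 0 0 0 0 0 0",
)

```text
time: 32.0
tool_pos: [0.4749, -0.4136, 0.0348]
ee_rot: [-3.141, 0.001, 3.002]
wrist_force: [0.2, 0.4, -0.8]
width: 0.0606
finger_force: 30.0
```

Emit:
carry_out(
  motion="0 0 0.007 0 0 0 0;0 0 0.007 0 0 0 0;0 0 0 0 0 0 0",
)

```text
time: 32.38
tool_pos: [0.4746, -0.4132, 0.0313]
ee_rot: [3.141, -0.0, 3.002]
wrist_force: [-0.4, -0.6, -1.7]
width: 0.0605
finger_force: 30.0
```

Emit:
carry_out(
  motion="0 0 0.007 0 0 0 0;0 0 0 0 0 0 0",
)

```text
time: 32.62
tool_pos: [0.4747, -0.4134, 0.0312]
ee_rot: [-3.141, 0.0, 3.002]
wrist_force: [-1.5, 2.1, 3.8]
width: 0.0603
finger_force: 30.0
```

Contact again, so I'll release, rise and move back clear.

Emit:
carry_out(
  motion="0 0 0 0 0 0 1;0 0 0 0 0 0 1;0 0 0 0 0 0 1;0 0 0 0 0 0 1;0 0 -0.1 0 0 0 1;0 0 -0.15 0 0 0 1;0 0 -0.15 0 0 0 1;0 0 -0.15 0 0 0 1;0 0.2 0 0 0 0 1;0 0.2 0 0 0 0 1;0 0.2 0 0 0 0 1;0 0 0 0 0 0 1",
)

```text
time: 34.12
tool_pos: [0.4923, -0.2925, 0.1422]
ee_rot: [-3.141, 0.002, 3.005]
wrist_force: [-0.4, -0.4, 0.3]
width: 0.0941
finger_force: 0.0
```

Emit:
carry_out(
  motion="0 0.2 0 0 0 0 1;0 0.2 0 0 0 0 1;0 0 0 0 0 0 1;0 0 0 0 0 0 1;0 0 0 0 0 0 1",
)

```text
time: 34.75
tool_pos: [0.5025, -0.2167, 0.1403]
ee_rot: [-3.141, 0.0, 3.0]
wrist_force: [-0.4, 0.1, 0.2]
width: 0.094
finger_force: 0.0
```

```bash
python3 -c "
from h import *
s=cal();print(readout.get_obs()['time'])
a=s['top']['pixels'][150:285,92:412,::-1]; b=s['side']['pixels'][130:340,215:365,::-1]
cv2.imwrite('pics/end.png',np.hstack([cv2.resize(a,(560,236),interpolation=cv2.INTER_CUBIC),cv2.resize(b,(169,236),interpolation=cv2.INTER_CUBIC)]))"
```

```text
34.85
```

View pics/end.png

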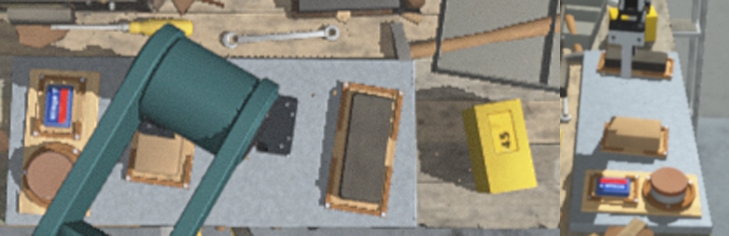

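All four things lie inside their tray rims, the screwdriver and carton are unmoved, and the gripper is clear.

```bash
python3 -c "
from bench import robot
print(robot.close_job())"
```

```text
the job is handed in; nothing more can be done
None
```

I set all four things flat in their own trays, left the screwdriver and carton where they were, and handed the job in at about 35 s; the hand-in gave no verdict.

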